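Unhook the handwheel pendant from its lipped cradle

ROBOT

A 7-joint arm with a two-finger parallel gripper is mounted at the origin on the work surface. World frame = base frame: x ahead of the robot, y to its left, z up, the work surface at z = 0. Lengths are in m, angles in rad, forces in N, time in s.
With the tool pointing down it reaches from about 0.35 to 0.9 m from the base axis. Payload 8.1 kg.
Tool frame: the origin (TCP) lies midway between the tips of the shut fingers; the grasp point (between the pads) lies 19 mm behind it; z points along the fingers, y is the line along which they close (so a half turn about z gives the same grasp; the last joint's range is limited). The gripper opens to 85 mm and grips with 20 to 120 N. Pads are 22 mm wide; open, the fingers measure 114 mm over their backs; the gripper's body (76 mm by 85 mm) begins 54 mm behind the grasp point. The pads swing forward as they close: fully open they stand 13 mm farther back than shut.
Start: joints at [1.142, 0.434, 0.025, 1.573, -0.012, 1.134, -0.075], TCP at [0.2, -0.592, 0.203] pointing down, gripper open.
Joint ranges: [-2.62, 2.62], [-0.44, 2.09], [-1.27, 1.32], [0.08, 2.57], [-1.32, 4.46], [0.12, 2], [-2.74, 2.74]. Speed limits (rad/s): [2.22, 2.22, 3.01, 3.01, 3.14, 3.14, 3.14].

INTERFACE

Orientations are given as a 3x3 rotation matrix whose columns are the frame's x, y, z axes.
In Python, from station import env gives the robot as it stands.
- The arm moves only by the tool drive_tool, never from a script. Its argument "series" is a list of rows, each a list of 5 numbers: the shift along the tool's x, y, z in m, then the turn about the tool's z in rad, then the opening, from 0 (shut) to 1 (fully open). In form: [[dx, dy, dz, roll, jaw], ...]. A call has 1 to 10 rows; each row is the pose to reach, as a shift and turn from the pose commanded when the call began, along the tool's axes at that moment; what a row does not reach only later rows make up. A row lasts 1/8 s, in which the tool goes at most 62.5 mm and 10.7 degrees, less where a joint would pass 70% of its speed; a pose out of reach is approached as far as the arm can. A call with a gripper value outside its range is refused whole. The fingers move at their own pace and stop on an object; "squeeze" is the grip in N (left out, the last holds). Time passes only in rows, so rows that repeat a pose let the fingers close. It gives the time, the measured TCP pose, the force, the opening and the grip force at its end, in the units of the state.
- env.sense(): the state, without advancing time (a new reading comes with each control period).
- env.capture(name): name is "scene" or "top" or "wrist"; returns the picture (384x512x3 uint8, red, green, blue); there is no depth.
- env.camera_model(name): a dict with "K" (3x3 intrinsics, pixels), "R" (3x3) and "t" (3): a world point X has camera coordinates R X + t; the wrist camera has in their place "T_tool_cam" (4x4, takes a point from camera to tool coordinates, whose origin is the TCP and whose axes are the flange's). Camera axes: x right, y down, z forward; pixel columns grow to the right and rows downward; lengths in m; the calibration is good to about 2 mm. A picture is of the moment at which its call begins: read the wrist's pose just before it. camera_model takes no time and is no camera call.
- env.finish_job(): hands the job in; it is judged then, once.
Trained networks look in the newest picture that a camera, given by its name, has taken for a name from the list of things; names that differ only in an ending like _2 or _b are one class to them, and where a whole thing is asked for, a point or a joint stands for the part that bears it (a point fixed in the world has none). Each returns a list of dicts, best first, with "score" (0 to 1); they miss things now and then, are a little off and sometimes report something else, mostly with a low value. They report only what shows in the picture. A call takes as long as a camera call.
- env.cut_out(camera, label): "pixels" (384x512 bool, what is visible of it) and "bbox" ([left, top, right, bottom] in pixels, round what is visible of it).
- env.mark_of(camera, label): "centre" ([column, row] in pixels: a listed point, or the origin of a listed thing).
The state is a dict: "time": time; "joints": joint angles; "qvel": joint speeds; "effort": joint torques, N m; "ee_pos": TCP position; "tool_rot": TCP orientation; "ft_force": force on the tool from outside, world axes, zero at the start; "wrist_torque": the same for the moment, N m; "finger_gap": opening from 0.0 (shut) to 1.0 (fully open); "gripper_force": force on a finger pad.
Only numpy, scipy, OpenCV 4.12 (cv2) and the standard library are available. Lean on these libraries where they do the work, as an engineer would, in place of code of your own. Each camera call takes 0.05 s, during which the arm holds its last target. There are 200 camera calls.

TASK

Take the machine's handset with the round handwheel out of its cradle: its tail is hooked under the keeper at the robot's end, so keep the tail down, lift the far end until it tilts clear of the retaining lip, and only then draw it out, away from the robot. Lay it flat, wheel up, on the middle of the black rubber pad without dropping it, and leave the other handset, the one with a screen and keys, in its own cradle.

Things in the scene. Friction and masses are not known exactly. Their poses are not given: they have to be found in the camera images.
- pendant_mid (a point): Handset with a round handwheel (42 mm wide, 18 mm high with its peg, 20 mm to +x of the point). Dark grey body 120 x 56 x 36 mm, 0.26 kg, plain long sides free to pinch from above. Point: centre of the body, 18 mm above its underside; x along its length to the lip end, z out of its face. From the -x end a flat tail, flush below, 36 mm wide, 6 thick, 36 long, its last 5 mm turned up to 14 mm: a hook.
- cradle: Its fixed cradle. Origin: on the bench under the seated handset's centre; x to the lip, away from the robot. Seat 22 mm up, 50 wide, sides open; foot 208 x 96 x 6. Lip x 63-69 mm, 30 above seat. Keeper bar x -86 to -76, 24-31 above seat; the hook is behind it (3-4 mm play). Raised, the tail catches. Tail tip (96 mm from point) down on the seat: 11 deg clears the lip, 18 is free, 25 mm along +x unhooks.
- pad: Black rubber rest pad, 240 x 170 mm, 6 mm thick, fixed to the bench. Origin at the centre of its underside; x along its length.
- tester_mid (a point): The other handset, to be left alone: same body and tail, but with a flat screen and nine keys instead of a handwheel, in an identical cradle of its own. The point is its centre, 18 mm above its underside; axes as for the first handset.

How it is judged:
On the way:
1. the pendant's lip end is tilted up while its tail is still under the keeper (angle between pendant_mid's own z axis and vertical above 0.08 rad and x of pendant_mid in the frame of cradle below 0.015 m and horizontal distance between pendant_mid and cradle below 0.03 m and height (world z) of pendant_mid below 0.1 m).
At the end, for the whole second after the job is handed in: The pendant lies flat on the black rubber pad, wheel up (within 10 degrees of level), at rest, its centre within 45 mm of the pad's centre, pointing either way; the other handset is still in its cradle, within 12 mm of where it was (horizontal distance between pendant_mid and pad below 0.045 m and z of pendant_mid in the frame of pad between 0.018 and 0.03 m and angle between pendant_mid's own z axis and vertical below 0.18 rad and linear speed of pendant below 0.02 m/s and distance of tester_mid from where it was at the start of the episode below 0.012 m); the robot touches nothing.
It fails at once if the pendant is dropped (falls out of the fingers at more than 0.9 m/s, about 40 mm of fall) (linear speed of pendant above 0.9 m/s and contact force between the fingers and pendant below 0.1 N).
It fails at once if the other handset is pushed or lifted more than 15 mm from its place (distance of tester_mid from where it was at the start of the episode above 0.015 m).
It also fails if it takes over 40 s, if anything falls off the work surface, if the arm or the gripper's body presses on something with over 40 N, if the wrist force passes 120 N, or if a joint passes its speed limit or range.

## Working session

There is one attempt and no reset: what is moved stays moved. The work goes in short steps, Python scripts to look and compute and a tool call to move; the robot and the scene stay as the last step left them, time stands still between calls to the robot, and variables do not carry over. Pictures are saved under pics/ and viewed, at most 10 in all, crops included, and the job is handed in when it is done.

Besides the shell and the picture viewer there is one more tool, called after ">>>" as name(argument=value, ...), one argument or row to a line, values as JSON. drive_tool: Moves the arm, as the interface text tells. Its arguments: {"type":"object","properties":{"series":{"type":"array"},"squeeze":{"type":"number"}},"required":["series"]}

```bash
ls; mkdir -p pics
cat > h.py <<'E'
import numpy as np, cv2
from station import env
def save(im,n): cv2.imwrite('pics/'+n,cv2.cvtColor(im,cv2.COLOR_RGB2BGR))
def P(name,st=None):
    m=env.camera_model(name)
    if 'R' in m: R,t=np.array(m['R']),np.array(m['t'])
    else:
        T=np.array(m['T_tool_cam']); W=np.eye(4); W[:3,:3]=st['tool_rot']; W[:3,3]=st['ee_pos']
        I=np.linalg.inv(W@T); R,t=I[:3,:3],I[:3,3]
    return np.array(m['K'])@np.c_[R,t]
def plane(Pm,uv,z):
    H=np.c_[Pm[:,:2],Pm[:,2]*z+Pm[:,3]]
    q=np.linalg.solve(H,[uv[0],uv[1],1]); return np.r_[q[:2]/q[2],z]
def tri(P1,a,P2,b):
    X=cv2.triangulatePoints(P1,P2,np.float64(a).reshape(2,1),np.float64(b).reshape(2,1))[:,0]; return X[:3]/X[3]
def proj(Pm,X):
    q=Pm@np.r_[X,1]; return q[:2]/q[2]
E
python3 - <<'E'
from h import *
ims=[]
st=env.sense(); print(st['tool_rot'],st['ee_pos'])
obs={}
for c in('scene','top','wrist'):
    ims.append(env.capture(c))
    for l in('pendant_mid','tester_mid','cradle','pad'):
        r=env.mark_of(c,l)
        print(c,l,[(np.round(d['centre'],1),round(d['score'],2)) for d in r[:3]])
        if r: obs[c,l]=r[0]['centre']
for l in('pendant_mid','tester_mid','cradle','pad'):
    if ('scene',l) in obs and ('top',l) in obs: print(l,tri(P('scene'),obs['scene',l],P('top'),obs['top',l]))
save(ims[0],'s0.png');save(ims[1],'t0.png')
for c in('scene','top'):
    m=env.camera_model(c); print(c,-np.array(m['R']).T@m['t'])
E
```

```text
pics
[[ 9.47431742e-01  3.19957377e-01 -6.09598749e-04]
 [ 3.19957936e-01 -9.47430660e-01  1.43637189e-03]
 [-1.17974762e-04 -1.55591028e-03 -9.99998783e-01]] [ 0.1997937  -0.59162381  0.20173803]
scene pendant_mid [(array([400. , 181.9]), 0.63)]
scene tester_mid [(array([118.1, 210.5]), 0.75)]
scene cradle [(array([397.2, 199.1]), 0.8)]
scene pad [(array([267.8, 218.6]), 0.7)]
top pendant_mid [(array([122.9, 167.3]), 0.82)]
top tester_mid [(array([382.6, 193.4]), 0.82)]
top cradle [(array([129.1, 176.7]), 0.91)]
top pad [(array([251.4, 173.7]), 0.9), (array([129.1, 178.2]), 0.19)]
wrist pendant_mid []
wrist tester_mid []
wrist cradle []
wrist pad []
pendant_mid [0.58663772 0.29944363 0.04452388]
tester_mid [ 0.50723386 -0.26088736  0.04538099]
cradle [ 0.58047458  0.30812891 -0.01157702]
pad [0.57112426 0.02004075 0.00409133]
scene [ 1.16704186 -0.18503178  0.62592277]
top [0.36991715 0.00136246 0.80447999]
```

View pics/s0.png

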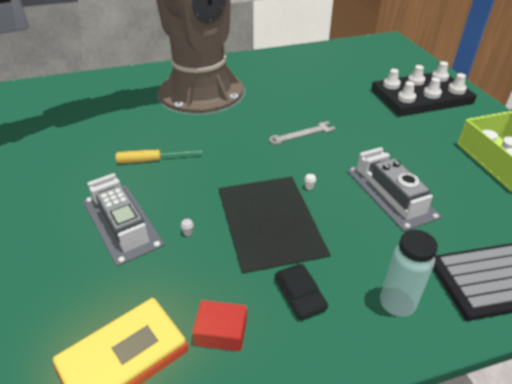

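View pics/t0.png

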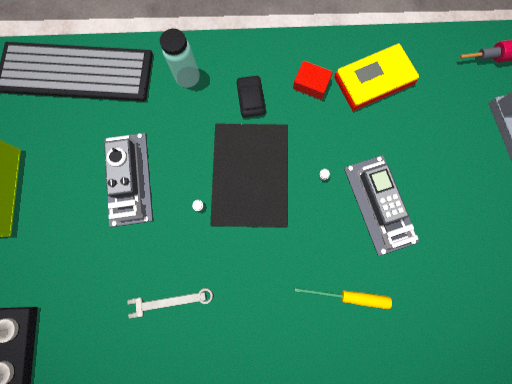

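The top view shows the wheel handset at left, near (122,167), with its lip end up at row ~140 and its keeper at row ~205. The pad is in the middle around (250,174), and the screen handset is at right near (383,193). The scene view agrees: wheel handset near (400,182), screen handset near (118,210).

Run:
```python
from h import *
T=P('top')
for n,c in(('foot',[(105,136),(145,133),(152,221),(110,226)]),('pad',[(215,124),(288,125),(288,227),(211,226)])):
    q=np.array([plane(T,u,.006) for u in c]); print(n,q.round(3).tolist(),q.mean(0).round(3))
    print(np.linalg.norm(np.roll(q,-1,0)-q,axis=1).round(3))
    a=(q[0]+q[1]-q[2]-q[3])/2; print('yaw',np.arctan2(a[1],a[0]))
print(plane(T,(187,80),0),np.array(env.camera_model('wrist')['T_tool_cam']).round(3),env.sense()['time'])
st=env.sense(); R=np.array(st['tool_rot']); print(R.T@(np.array([.52,.30,.2])-st['ee_pos']))
```

```text
foot [[0.673, 0.356, 0.006], [0.677, 0.264, 0.006], [0.471, 0.241, 0.006], [0.463, 0.333, 0.006]] [0.571 0.299 0.006]
[0.093 0.207 0.092 0.211]
yaw 0.10822945943621115
pad [[0.693, 0.101, 0.006], [0.684, -0.069, 0.006], [0.447, -0.057, 0.006], [0.456, 0.112, 0.006]] [0.57  0.022 0.006]
[0.17  0.237 0.169 0.238]
yaw -0.04801544453782239
[0.81111077 0.1684245  0.        ] [[-0.002 -0.945 -0.326  0.085]
 [ 1.    -0.001 -0.001  0.001]
 [ 0.    -0.326  0.945 -0.17 ]
 [ 0.     0.     0.     1.   ]] 0.75
[ 0.58863174 -0.74285134  0.00249486]
```

>>> drive_tool(
  series=[
    [0.04,-0.04,0,0,1],
    [0.08,-0.085,0,0,1],
    [0.12,-0.13,0,0,1],
    [0.16,-0.175,0,0,1],
    [0.2,-0.22,0,0,1],
    [0.24,-0.26,0,0,1],
    [0.28,-0.305,0,0,1],
    [0.32,-0.35,0,0,1],
    [0.36,-0.39,0,0,1],
    [0.4,-0.43,0,0,1],
  ],
)

```text
time: 2.0
ee_pos: [0.4421, -0.0551, 0.2029]
tool_rot: [[0.948, 0.32, 0.001], [0.32, -0.948, -0.0], [0.001, 0.001, -1.0]]
ft_force: [1.8, 0.1, -0.4]
finger_gap: 1.003
gripper_force: 0.0
```

>>> drive_tool(
  series=[
    [0.04,-0.043,0,0,1],
    [0.08,-0.086,0,0,1],
    [0.12,-0.13,0,0.05,1],
    [0.16,-0.175,0,0.1,1],
    [0.2,-0.22,0,0.16,1],
    [0.23,-0.25,0,0.22,1],
    [0.25,-0.27,0,0.22,1],
    [0.264,-0.287,0,0.22,1],
    [0.264,-0.287,0,0.22,1],
  ],
)

```text
time: 3.12
ee_pos: [0.5993, 0.3015, 0.202]
tool_rot: [[0.994, 0.108, -0.001], [0.108, -0.994, 0.001], [-0.001, -0.001, -1.0]]
ft_force: [-0.1, -0.6, 0.3]
finger_gap: 1.001
gripper_force: 0.0
```

```bash
cat > look.py <<'E'
from h import *
import sys
n=sys.argv[1]
st=env.sense(); im=env.capture('wrist'); save(im,n+'.png'); W=P('wrist',st)
R=np.array(st['tool_rot']); print(st['time'],np.round(st['ee_pos'],4),'yaw',np.arctan2(R[1,0],R[0,0]))
for l in('pendant_mid','cradle','pad'):
    r=env.mark_of('wrist',l)
    if r:
        u=r[0]['centre']; print(l,np.round(u,1),r[0]['score'],plane(W,u,{'pendant_mid':.04,'cradle':0,'pad':0}[l]).round(4))
np.save(n+'.npy',W)
E
python3 look.py pics/w1
```

```text
3.125 [0.5993 0.3015 0.202 ] yaw 0.10798154520528618
pendant_mid [253.5 176.8] 0.87 [0.5861 0.3031 0.04  ]
pad [491.6 204.4] 0.8 [0.5706 0.0226 0.    ]
```

```bash
sed -i "s#np.save(n+'.npy',W)#np.save('pics/'+n+'.npy',W)#" look.py; python3 look.py w1
```

```text
3.325 [0.5997 0.2983 0.2026] yaw 0.10458560986081136
pendant_mid [249.8 176.3] 0.98 [0.5867 0.3034 0.04  ]
pad [487.8 199.1] 0.78 [0.5759 0.0249 0.    ]
```

View pics/w1.png

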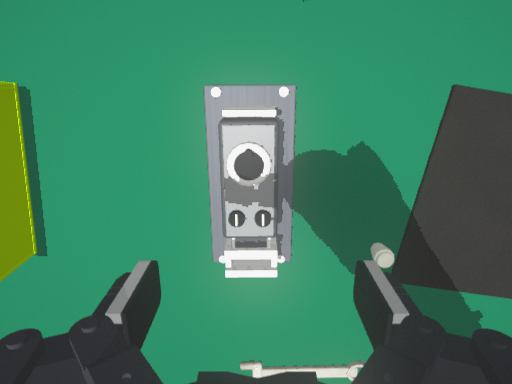

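The handset lies upright in the picture. Its face spans about (221..277, 122..237), with the lip at row 113, keeper at row 255 and the hook behind it at row 273. The foot corners are (206,86), (296,86), (293,262) and (212,262).

Run:
```python
from h import *
W=np.load('pics/w1.npy'); T=P('top'); S=P('scene')
for n,z,c in(('face',.058,[(221,122),(277,122),(275.5,237),(223.5,237)]),('foot',.006,[(206,86),(296,86),(293,262),(212,262)])):
    q=np.array([plane(W,u,z) for u in c]); a=(q[0]+q[1]-q[2]-q[3])/2
    print(n,q.mean(0).round(4),np.linalg.norm(np.roll(q,-1,0)-q,axis=1).round(3),'yaw',np.arctan2(a[1],a[0]))
for c,M,u in(('top',T,(122.9,167.3)),('scene',S,(400,181.9))): print('mid',tri(W,(249.8,176.3),M,u).round(4))
# wheel centre, 3 views rough
print('wheel',tri(W,(249,164),T,(117,155)).round(4))
```

```text
face [0.5854 0.3035 0.058 ] [0.051 0.116 0.053 0.116] yaw 0.10008995244853014
foot [0.5707 0.3002 0.006 ] [0.092 0.205 0.099 0.205] yaw 0.10652753126839791
mid [0.5867 0.3014 0.0351]
mid [0.5869 0.3026 0.0444]
wheel [0.6065 0.304  0.0633]
```

>>> drive_tool(
  series=[
    [0.006,-0.002,0.03,0,1],
    [0.014,-0.004,0.065,0,1],
    [0.019,-0.006,0.09,0,1],
    [0.019,-0.006,0.1,0,1],
    [0.019,-0.006,0.1,0,1],
    [0.019,-0.006,0.1,0,1],
  ],
)

```text
time: 4.28
ee_pos: [0.6184, 0.308, 0.1039]
tool_rot: [[0.994, 0.105, 0.002], [0.105, -0.994, 0.001], [0.002, -0.001, -1.0]]
ft_force: [-0.6, 0.5, -0.1]
finger_gap: 1.0
gripper_force: 0.0
```

```bash
python3 look.py w2
python3 - <<'E'
from h import *
print(tri(np.load('pics/w1.npy'),(249.8,176.3),np.load('pics/w2.npy'),env.mark_of('wrist','pendant_mid')[0]['centre']))
E
```

```text
4.275 [0.6184 0.308  0.1039] yaw 0.10569273013397693
pendant_mid [256.6 239.6] 0.57 [0.585  0.3042 0.04  ]
[0.58860996 0.3039963  0.04695384]
```

View pics/w2.png

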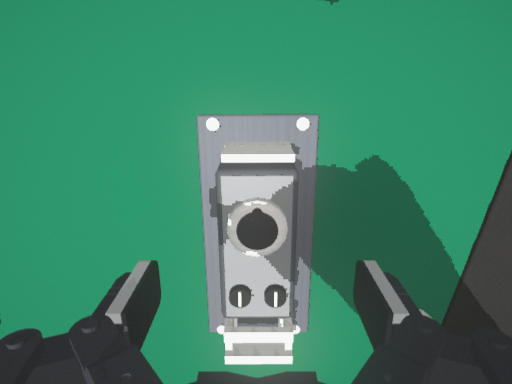

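The handset is centred between the fingers (columns 219–297, fingers centred at 258), and the mid-point triangulates to z ≈ 0.04–0.047. I'll descend and grip lightly.

>>> drive_tool(
  series=[
    [0,0,0.03,0,1],
    [0,0,0.06,0,1],
    [0,0,0.08,0,1],
    [0,0,0.083,0,1],
    [0,0,0.083,0,1],
    [0,0,0.083,0,0.4],
    [0,0,0.083,0,0.4],
    [0,0,0.083,0,0.4],
    [0,0,0.083,0,0.4],
    [0,0,0.083,0,0.4],
  ],
  squeeze=20,
)

```text
time: 5.78
ee_pos: [0.6185, 0.308, 0.0207]
tool_rot: [[0.994, 0.105, 0.002], [0.105, -0.994, 0.001], [0.002, -0.001, -1.0]]
ft_force: [-1.6, -1.4, 6.1]
finger_gap: 0.645
gripper_force: 20.8
```

>>> drive_tool(
  series=[
    [-0.001,0,-0.006,0,0.4],
    [-0.002,0,-0.012,0,0.4],
    [-0.004,0,-0.018,0,0.4],
    [-0.006,0,-0.024,0,0.4],
    [-0.006,0,-0.024,0,0.4],
  ],
)

```text
time: 6.4
ee_pos: [0.6123, 0.3072, 0.0443]
tool_rot: [[0.994, 0.106, 0.001], [0.106, -0.994, 0.001], [0.001, -0.0, -1.0]]
ft_force: [2.1, 0.9, -2.9]
finger_gap: 0.645
gripper_force: 21.9
```

```bash
python3 look.py w3
python3 - <<'E'
from h import *
import cv2
im=env.capture('scene'); c=im[120:240,320:460]; w=cv2.imread('pics/w3.png')
save(cv2.resize(c,(560,480),interpolation=cv2.INTER_CUBIC),'s3.png')
E
```

```text
6.4 [0.6123 0.3072 0.0443] yaw 0.10577276336607101
```

View pics/s3.png

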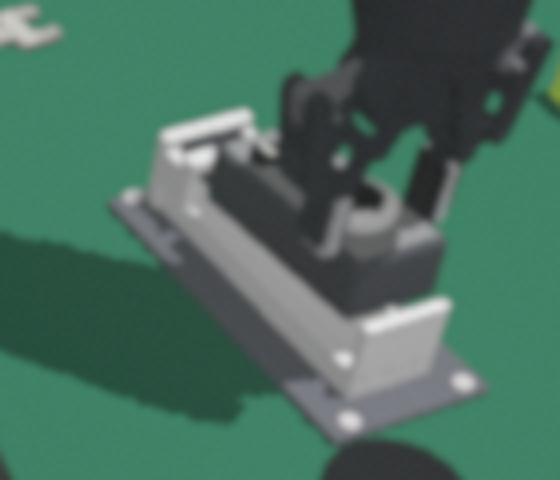

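The crop shows the handset tilted: its lip end is up near the lip's top edge and its tail is still under the keeper. I'll keep following the arc.

>>> drive_tool(
  series=[
    [-0.002,0,-0.006,0,0.4],
    [-0.004,0,-0.011,0,0.4],
    [-0.006,0,-0.016,0,0.4],
    [-0.008,0,-0.02,0,0.4],
    [-0.008,0,-0.02,0,0.4],
  ],
)

```text
time: 7.28
ee_pos: [0.6035, 0.3061, 0.0637]
tool_rot: [[0.994, 0.106, -0.0], [0.106, -0.994, -0.0], [-0.001, 0.0, -1.0]]
ft_force: [1.9, 0.5, -3.3]
finger_gap: 0.645
gripper_force: 21.9
```

Run:
```python
from h import *
import cv2
st=env.sense();np.save('pics/w4.npy',P('wrist',st)); w=env.capture('wrist')
im=env.capture('scene'); c=cv2.resize(im[120:240,320:460],(448,384),interpolation=cv2.INTER_CUBIC)
save(np.hstack([c,w[:,90:430]]),'s4.png')
```

```text
(no output)
```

View pics/s4.png

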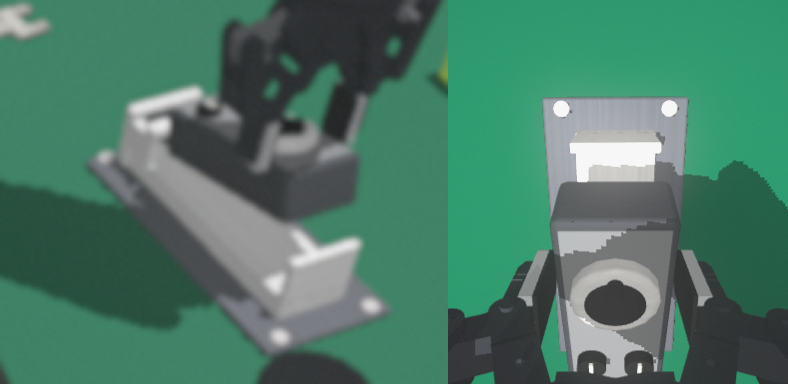

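It's clear of the lip (lip end well above it, tail at the keeper). Drawing out gently while watching the force.

>>> drive_tool(
  series=[
    [0.004,0,0.001,0,0.4],
    [0.008,0,0.001,0,0.4],
    [0.012,0,0.001,0,0.4],
    [0.012,0,0.001,0,0.4],
  ],
  squeeze=30,
)

```text
time: 7.88
ee_pos: [0.6132, 0.307, 0.0608]
tool_rot: [[0.994, 0.106, -0.006], [0.106, -0.994, -0.002], [-0.006, 0.001, -1.0]]
ft_force: [-5.9, -0.1, -5.5]
finger_gap: 0.64
gripper_force: 34.7
```

Resistance (-5.9 N) means the hook is probably catching with the tail raised. I'll back off and lower until the tail presses on the seat.

>>> drive_tool(
  series=[
    [-0.006,0,0,0,0.4],
    [-0.012,0,0,0,0.4],
    [-0.012,0,0.003,0,0.4],
    [-0.012,0,0.005,0,0.4],
    [-0.012,0,0.005,0,0.4],
  ],
)

```text
time: 8.5
ee_pos: [0.604, 0.3059, 0.0572]
tool_rot: [[0.994, 0.105, -0.0], [0.105, -0.994, -0.0], [-0.0, 0.0, -1.0]]
ft_force: [0.7, -0.1, -3.3]
finger_gap: 0.639
gripper_force: 34.9
```

Run:
```python
from h import *
import cv2
st=env.sense(); print(st['ft_force'],st['ee_pos'])
im=env.capture('scene'); c=cv2.resize(im[125:215,335:440],(700,600),interpolation=cv2.INTER_CUBIC)
save(c,'s5.png')
```

```text
[ 0.70904368 -0.07603917 -3.29675202] [0.60399428 0.30594647 0.05719657]
```

View pics/s5.png

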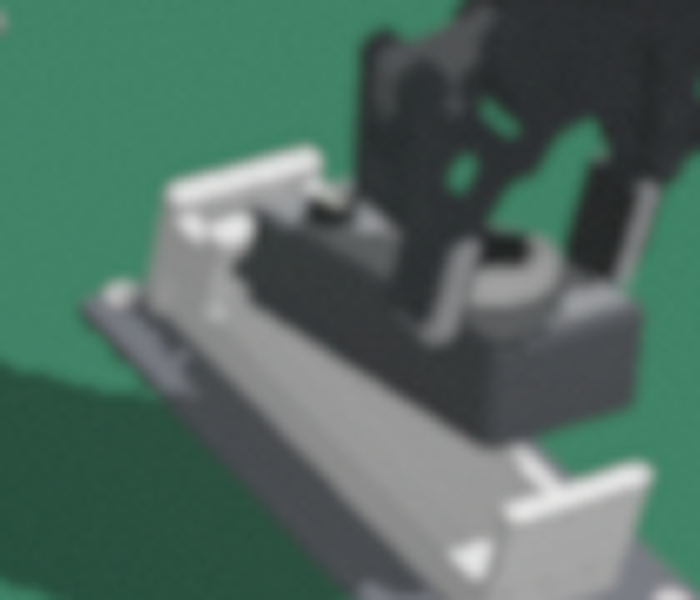

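The lip end is well above the lip, but the tail end still hangs off the seat and the full weight is on the grip. I'll lower further until it touches.

>>> drive_tool(
  series=[
    [0,0,0.002,0,0.4],
    [0,0,0.004,0,0.4],
    [0,0,0.004,0,0.4],
  ],
)

```text
time: 8.93
ee_pos: [0.6039, 0.3061, 0.0532]
tool_rot: [[0.994, 0.106, -0.0], [0.106, -0.994, -0.0], [-0.0, 0.0, -1.0]]
ft_force: [0.3, -0.7, -3.3]
finger_gap: 0.642
gripper_force: 34.9
```

>>> drive_tool(
  series=[
    [0,0,0.002,0,0.4],
    [0,0,0.004,0,0.4],
    [0,0,0.004,0,0.4],
  ],
)

```text
time: 9.3
ee_pos: [0.6042, 0.3062, 0.0494]
tool_rot: [[0.994, 0.105, 0.0], [0.105, -0.994, 0.0], [0.0, -0.0, -1.0]]
ft_force: [1.0, 0.1, -3.0]
finger_gap: 0.636
gripper_force: 35.0
```

>>> drive_tool(
  series=[
    [0,0,0.002,0,0.4],
    [0,0,0.004,0,0.4],
    [0,0,0.004,0,0.4],
  ],
)

```text
time: 9.68
ee_pos: [0.6054, 0.3063, 0.046]
tool_rot: [[0.994, 0.105, 0.002], [0.105, -0.994, 0.001], [0.002, -0.001, -1.0]]
ft_force: [4.4, 0.5, -0.5]
finger_gap: 0.639
gripper_force: 35.4
```

Run:
```python
from h import *
import cv2
st=env.sense(); print(st['ft_force'],st['ee_pos'])
np.save('pics/w6.npy',P('wrist',st)); w=env.capture('wrist')
im=env.capture('scene'); c=cv2.resize(im[125:209,330:428],(448,384),interpolation=cv2.INTER_CUBIC)
save(np.hstack([c,w[:,90:430]]),'s6.png')
```

```text
[ 4.44281652  0.50028884 -0.47719216] [0.60543952 0.30627173 0.04601588]
```

View pics/s6.png

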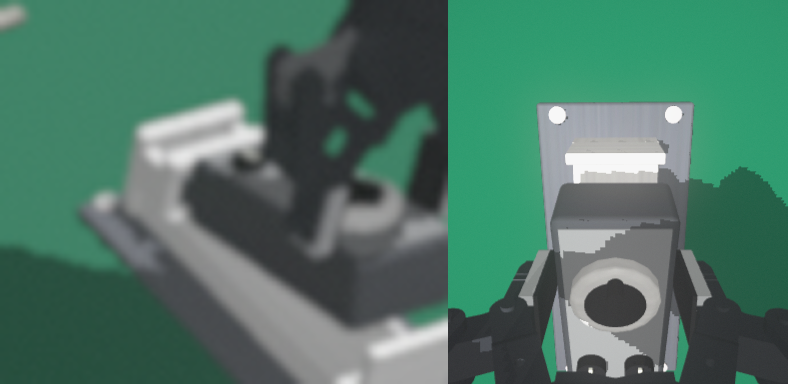

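The scene crop now shows the body's rear edge up against the keeper, so I'm a little too far back. I'll fit the tilt from the wrist view, where the lip-end top edge is at row 228, the bottom edge at row 184 and the wheel at (257,300).

Run:
```python
from h import *
from scipy.optimize import least_squares
W=np.load('pics/w6.npy'); yaw=.1055; C=np.array([.586,.3025,.022])
ax=np.array([np.cos(yaw),np.sin(yaw),0]); ay=np.array([-np.sin(yaw),np.cos(yaw),0]); az=np.array([0,0,1])
def w(p,q):
    th,cx,cy,cz=p; c,s=np.cos(th),np.sin(th)
    return C+ax*(cx+c*q[0]-s*q[2])+ay*(cy+q[1])+az*(cz+s*q[0]+c*q[2])
L=[(60,28,18),(60,-28,18),(60,28,-18),(60,-28,-18),(20,0,36)]
U=[(198,229),(320,229),(196,184),(322,184),(257,298)]  # bottom edge only by row; wheel-top centre
def f(p):
    r=[]
    for l,u in zip(L,U):
        d=proj(W,w(p,np.array(l)/1000))-u; r+=list(d if l[2]>0 else d[1:])
    return np.array(r)
s=least_squares(f,[.2,0,0,.03],x_scale=[.1,.01,.01,.01]); p=s.x
print('tilt',p[0],'centre in cradle mm',p[1:]*1e3,'resid',f(p).round(1))
for n,q in(('tiplow',(-96,0,-18)),('hooktop_front',(-91,0,-4)),('rear top',(-60,0,18)),('rear low',(-60,0,-18)),('liplow',(60,0,-18))):
    print(n,((w(p,np.array(q)/1000)-C)@np.c_[ax,az]*1e3).round(1))
```

```text
tilt 0.42574206820899196 centre in cradle mm [-15.49178952   0.41257135  -2.11638413] resid [ 4.3  0.1 -5.5 -0.  -2.6 -2.7  1.4  4.9]
tiplow [-95.5 -58.2]
hooktop_front [-96.7 -43.3]
rear top [-77.6 -10.5]
rear low [-62.7 -43.3]
liplow [46.6  6.3]
```

Using the grip geometry, the tilt is only about 0.2 rad and the rear of the body touches the keeper. I'll lift more so the keeper bar forces more tilt (light grip), then lower the tail to the seat.

>>> drive_tool(
  series=[
    [0.004,0,0,0,0.4],
    [0.008,0,-0.004,0,0.4],
    [0.008,0,-0.01,0,0.4],
    [0.008,0,-0.015,0,0.4],
    [0.007,0,-0.02,0,0.4],
    [0.005,0,-0.025,0,0.4],
    [0.005,0,-0.025,0,0.4],
  ],
  squeeze=20,
)

```text
time: 10.65
ee_pos: [0.6088, 0.3067, 0.0709]
tool_rot: [[0.994, 0.106, 0.0], [0.106, -0.994, 0.0], [0.0, -0.0, -1.0]]
ft_force: [-0.0, -0.4, -5.0]
finger_gap: 0.64
gripper_force: 34.0
```

>>> drive_tool(
  series=[
    [-0.002,0,-0.004,0,0.4],
    [-0.003,0,-0.008,0,0.4],
    [-0.004,0,-0.011,0,0.4],
    [-0.004,0,-0.011,0,0.4],
  ],
)

```text
time: 11.15
ee_pos: [0.603, 0.3061, 0.0808]
tool_rot: [[0.994, 0.106, -0.003], [0.106, -0.994, -0.001], [-0.003, 0.001, -1.0]]
ft_force: [-5.3, -1.1, -8.9]
finger_gap: 0.64
gripper_force: 31.2
```

```bash
cat > tilt.py <<'E'
from h import *
from scipy.signal import find_peaks
st=env.sense(); W=P('wrist',st); w=env.capture('wrist'); a=cv2.cvtColor(w,cv2.COLOR_RGB2GRAY)
old=cv2.imread('pics/s6.png',0)[:,448:]
for n,g in(('old',old[:,115:130]),('now',a[:,205:220])):
    d=np.diff(g.astype(float).mean(1)); pk=find_peaks(abs(d),height=10)[0]; print(n,[(int(k),int(d[k])) for k in pk])
yaw=.1055;C=np.array([.586,.3025,.022]); d=np.array(st['ee_pos'])-C
gx=d[0]*np.cos(yaw)+d[1]*np.sin(yaw); gz=st['ee_pos'][2]-.0207+.018
ax=np.array([np.cos(yaw),np.sin(yaw),0]);az=np.array([0,0,1]);ay=np.cross(az,ax)
print('grasp x,z mm',gx*1e3,gz*1e3,st['ft_force'])
for th in(.15,.2,.25,.3,.35,.4,.45):
    c,s=np.cos(th),np.sin(th); W2=lambda x,y,z:proj(W,C+ax*(gx+c*(x-.0329)-s*z)+ay*y+az*(gz+s*(x-.0329)+c*z))
    print(th,'top row',W2(.06,.018,.018)[1].round(),'low row',W2(.06,.018,-.018)[1].round(),'wheel',W2(.02,0,.036)[1].round(),'tip z',round(1e3*gz-128.9*s-18*c,1),'tip x',round(1e3*gx-128.9*c+18*s,1))
np.save('pics/tilt.npy',W); save(w,'tilt.png')
E
python3 tilt.py
python3 - <<'E'
from h import *
for c in('scene','top','wrist'):
    r=[]
    if c!='wrist': env.capture(c)
    for d in env.mark_of(c,'pendant_mid')[:1]: print(c,d['centre'],d['score'])
E
```

```text
old [(103, 13), (152, 45), (164, -23), (182, -41), (229, 33), (250, -35), (299, 11), (370, -40)]
now [(95, 16), (97, 30), (112, -29), (135, 14), (146, -11), (176, -37), (235, 28), (251, -32), (293, 10), (370, -27)]
grasp x,z mm 17.245579970275895 78.0923589396501 [-5.28457673 -1.07245251 -8.86150494]
0.15 top row 230.0 low row 190.0 wheel 333.0 tip z 41.0 tip x -107.5
0.2 top row 234.0 low row 190.0 wheel 334.0 tip z 34.8 tip x -105.5
0.25 top row 237.0 low row 190.0 wheel 335.0 tip z 28.8 tip x -103.2
0.3 top row 241.0 low row 190.0 wheel 336.0 tip z 22.8 tip x -100.6
0.35 top row 245.0 low row 190.0 wheel 337.0 tip z 17.0 tip x -97.7
0.4 top row 249.0 low row 190.0 wheel 338.0 tip z 11.3 tip x -94.5
0.45 top row 253.0 low row 191.0 wheel 338.0 tip z 5.8 tip x -91.0
scene [402.8, 161.1] 0.88
top [111.7, 162.1] 0.85
```

The band height went from 47 to 59 px, so the tilt is now about 0.38 rad. Lowering the tail to the seat.

>>> drive_tool(
  series=[
    [0,0,0.003,0,0.4],
    [0,0,0.006,0,0.4],
    [0,0,0.009,0,0.4],
    [0,0,0.009,0,0.4],
  ],
  squeeze=40,
)

```text
time: 11.95
ee_pos: [0.6054, 0.3062, 0.0725]
tool_rot: [[0.994, 0.105, 0.001], [0.105, -0.994, 0.0], [0.001, -0.0, -1.0]]
ft_force: [-0.5, -0.1, -3.0]
finger_gap: 0.631
gripper_force: 45.5
```

>>> drive_tool(
  series=[
    [0,0,0.003,0,0.4],
    [0,0,0.004,0,0.4],
    [0,0,0.004,0,0.4],
  ],
)

```text
time: 12.32
ee_pos: [0.605, 0.3062, 0.0684]
tool_rot: [[0.994, 0.105, -0.0], [0.105, -0.994, -0.0], [-0.0, 0.0, -1.0]]
ft_force: [-0.3, 0.6, -3.6]
finger_gap: 0.628
gripper_force: 45.5
```

```bash
python3 tilt.py
```

```text
old [(103, 13), (152, 45), (164, -23), (182, -41), (229, 33), (250, -35), (299, 11), (370, -40)]
now [(99, 16), (102, 16), (117, -15), (143, 27), (154, -15), (177, -38), (233, 31), (252, -31), (295, 14), (370, -28)]
grasp x,z mm 19.262638981540192 65.70223355863415 [-0.32144784  0.55352196 -3.56809811]
0.15 top row 230.0 low row 190.0 wheel 332.0 tip z 28.6 tip x -105.5
0.2 top row 233.0 low row 190.0 wheel 334.0 tip z 22.5 tip x -103.5
0.25 top row 237.0 low row 190.0 wheel 335.0 tip z 16.4 tip x -101.2
0.3 top row 241.0 low row 190.0 wheel 336.0 tip z 10.4 tip x -98.6
0.35 top row 245.0 low row 190.0 wheel 337.0 tip z 4.6 tip x -95.7
0.4 top row 249.0 low row 190.0 wheel 338.0 tip z -1.1 tip x -92.5
0.45 top row 253.0 low row 191.0 wheel 338.0 tip z -6.6 tip x -89.0
```

>>> drive_tool(
  series=[
    [0,0,0.002,0,0.4],
    [0,0,0.003,0,0.4],
    [0,0,0.003,0,0.4],
  ],
)

```text
time: 12.75
ee_pos: [0.605, 0.3061, 0.0654]
tool_rot: [[0.994, 0.106, -0.0], [0.106, -0.994, -0.0], [-0.0, 0.0, -1.0]]
ft_force: [-0.9, -0.5, -2.5]
finger_gap: 0.635
gripper_force: 45.5
```

>>> drive_tool(
  series=[
    [0,0,0.002,0,0.4],
    [0,0,0.003,0,0.4],
    [0,0,0.003,0,0.4],
  ],
)

```text
time: 13.12
ee_pos: [0.605, 0.3062, 0.0624]
tool_rot: [[0.994, 0.106, -0.0], [0.106, -0.994, -0.0], [-0.0, 0.0, -1.0]]
ft_force: [0.4, -0.3, -3.4]
finger_gap: 0.634
gripper_force: 45.6
```

>>> drive_tool(
  series=[
    [0,0,0.002,0,0.4],
    [0,0,0.003,0,0.4],
    [0,0,0.003,0,0.4],
  ],
)

```text
time: 13.5
ee_pos: [0.6051, 0.3062, 0.0595]
tool_rot: [[0.994, 0.105, 0.0], [0.105, -0.994, 0.0], [0.0, -0.0, -1.0]]
ft_force: [0.5, 0.4, -2.5]
finger_gap: 0.63
gripper_force: 46.1
```

>>> drive_tool(
  series=[
    [0,0,0.002,0,0.4],
    [0,0,0.003,0,0.4],
    [0,0,0.003,0,0.4],
  ],
)

```text
time: 13.88
ee_pos: [0.6051, 0.3063, 0.0565]
tool_rot: [[0.994, 0.105, 0.0], [0.105, -0.994, 0.0], [0.0, -0.0, -1.0]]
ft_force: [-0.2, -0.1, -0.8]
finger_gap: 0.629
gripper_force: 46.5
```

```bash
python3 tilt.py
python3 - <<'E'
from h import *
im=env.capture('scene'); c=cv2.resize(im[130:214,335:433],(448,384),interpolation=cv2.INTER_CUBIC)
w=cv2.cvtColor(cv2.imread('pics/tilt.png'),cv2.COLOR_BGR2RGB)
save(np.hstack([c,w[:,90:430]]),'s7.png')
E
```

```text
old [(103, 13), (152, 45), (164, -23), (182, -41), (229, 33), (250, -35), (299, 11), (370, -40)]
now [(101, 14), (147, 29), (159, -19), (179, -39), (230, 29), (249, -17), (252, -26), (295, 15), (358, -13), (371, -43)]
grasp x,z mm 19.424985122640738 53.83380995156197 [-0.1971422  -0.06256109 -0.7706701 ]
0.15 top row 229.0 low row 190.0 wheel 332.0 tip z 16.8 tip x -105.3
0.2 top row 233.0 low row 190.0 wheel 334.0 tip z 10.6 tip x -103.3
0.25 top row 237.0 low row 190.0 wheel 335.0 tip z 4.5 tip x -101.0
0.3 top row 241.0 low row 190.0 wheel 336.0 tip z -1.5 tip x -98.4
0.35 top row 245.0 low row 190.0 wheel 337.0 tip z -7.3 tip x -95.5
0.4 top row 249.0 low row 190.0 wheel 338.0 tip z -12.9 tip x -92.3
0.45 top row 253.0 low row 191.0 wheel 338.0 tip z -18.4 tip x -88.8
```

View pics/s7.png

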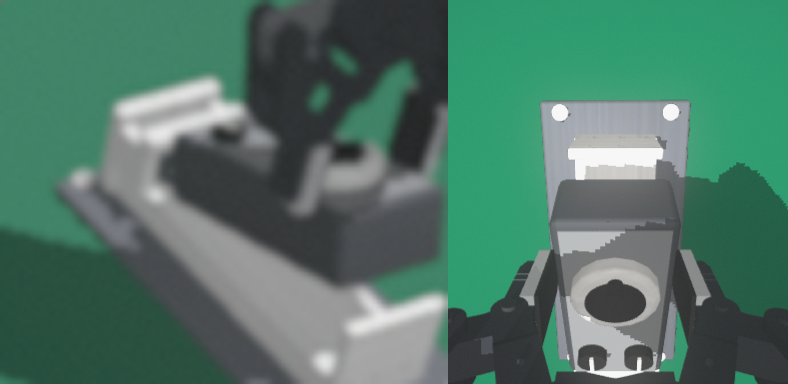

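The tail has touched the seat (the force dropped by about 2 N), tilt is about 0.29 rad, and the lip end is well above the lip. Drawing out.

>>> drive_tool(
  series=[
    [0.004,0,0,0,0.4],
    [0.008,0,0,0,0.4],
    [0.012,0,0,0,0.4],
    [0.012,0,0,0,0.4],
  ],
)

```text
time: 14.48
ee_pos: [0.6176, 0.3074, 0.0564]
tool_rot: [[0.994, 0.105, 0.0], [0.105, -0.994, 0.0], [0.001, -0.0, -1.0]]
ft_force: [0.3, -0.5, -1.5]
finger_gap: 0.63
gripper_force: 46.5
```

>>> drive_tool(
  series=[
    [0.005,0,0,0,0.4],
    [0.01,0,0,0,0.4],
    [0.015,0,0,0,0.4],
    [0.02,0,0,0,0.4],
    [0.025,0,0,0,0.4],
    [0.03,0,0,0,0.4],
    [0.03,0,0,0,0.4],
  ],
)

```text
time: 15.35
ee_pos: [0.6476, 0.3107, 0.0566]
tool_rot: [[0.994, 0.105, 0.001], [0.105, -0.994, 0.0], [0.001, -0.0, -1.0]]
ft_force: [0.1, 0.5, -1.2]
finger_gap: 0.632
gripper_force: 46.5
```

Unhooked with no resistance. Lift, then cross to the pad.

>>> drive_tool(
  series=[
    [0.003,0,-0.015,0,0.4],
    [0.005,0,-0.03,0,0.4],
    [0.005,0,-0.05,0,0.4],
    [0.005,0,-0.07,0,0.4],
    [0.005,0,-0.085,0,0.4],
    [0.005,0,-0.09,0,0.4],
    [0.005,0,-0.09,0,0.4],
  ],
)

```text
time: 16.23
ee_pos: [0.6517, 0.3111, 0.1466]
tool_rot: [[0.994, 0.106, 0.0], [0.106, -0.994, -0.0], [0.0, 0.0, -1.0]]
ft_force: [0.3, -0.8, -4.0]
finger_gap: 0.633
gripper_force: 45.4
```

>>> drive_tool(
  series=[
    [-0.005,0.015,0,0,0.4],
    [-0.015,0.045,0,0,0.4],
    [-0.025,0.085,0,0,0.4],
    [-0.036,0.13,0,0,0.4],
    [-0.048,0.175,0,0,0.4],
    [-0.06,0.22,0,0,0.4],
    [-0.07,0.25,0,0,0.4],
    [-0.075,0.27,0,0,0.4],
    [-0.078,0.279,0,0,0.4],
    [-0.078,0.279,0,0,0.4],
  ],
)

```text
time: 17.48
ee_pos: [0.6036, 0.0257, 0.1464]
tool_rot: [[0.994, 0.105, -0.0], [0.105, -0.994, 0.0], [-0.0, -0.0, -1.0]]
ft_force: [-0.0, 0.2, -2.9]
finger_gap: 0.629
gripper_force: 45.4
```

```bash
python3 tilt.py
python3 - <<'E'
from h import *
env.capture('scene');a=env.mark_of('scene','pendant_mid')[0]; env.capture('top');b=env.mark_of('top','pendant_mid')[0]
print(a,b,tri(P('scene'),a['centre'],P('top'),b['centre']))
E
```

```text
old [(103, 13), (152, 45), (164, -23), (182, -41), (229, 33), (250, -35), (299, 11), (370, -40)]
now [(60, -23), (178, 11), (233, 35), (250, -14), (253, -30), (296, 16), (371, -35)]
grasp x,z mm -11.672395635296883 143.72057482254755 [-5.90174569e-04  2.17352390e-01 -2.94425607e+00]
0.15 top row 230.0 low row 191.0 wheel 333.0 tip z 106.7 tip x -136.4
0.2 top row 234.0 low row 190.0 wheel 335.0 tip z 100.5 tip x -134.4
0.25 top row 238.0 low row 190.0 wheel 336.0 tip z 94.4 tip x -132.1
0.3 top row 242.0 low row 190.0 wheel 337.0 tip z 88.4 tip x -129.5
0.35 top row 246.0 low row 191.0 wheel 338.0 tip z 82.6 tip x -126.6
0.4 top row 250.0 low row 191.0 wheel 338.0 tip z 76.9 tip x -123.4
0.45 top row 254.0 low row 191.0 wheel 339.0 tip z 71.4 tip x -119.9Traceback (most recent call last):
  File "<stdin>", line 2, in <module>
IndexError: list index out of range
```

The handset is held at about 0.35 rad tilt above the pad. Lower until the tail is near the pad, then lay it down along the arc with a light grip.

>>> drive_tool(
  series=[
    [-0.003,0,0.02,0,0.4],
    [-0.005,0,0.045,0,0.4],
    [-0.007,0,0.065,0,0.4],
    [-0.007,0,0.08,0,0.4],
    [-0.007,0,0.086,0,0.4],
    [-0.007,0,0.086,0,0.4],
  ],
  squeeze=20,
)

```text
time: 18.48
ee_pos: [0.5968, 0.025, 0.0605]
tool_rot: [[0.994, 0.106, -0.0], [0.106, -0.994, 0.0], [-0.0, -0.0, -1.0]]
ft_force: [-0.1, -0.5, -2.6]
finger_gap: 0.63
gripper_force: 45.5
```

>>> drive_tool(
  series=[
    [0,0,0.004,0,0.4],
    [0.001,0,0.008,0,0.4],
    [0.002,0,0.012,0,0.4],
    [0.003,0,0.016,0,0.4],
    [0.005,0,0.02,0,0.4],
    [0.007,0,0.024,0,0.4],
    [0.008,0,0.028,0,0.4],
    [0.009,0,0.032,0,0.4],
    [0.009,0,0.032,0,0.4],
  ],
)

```text
time: 19.6
ee_pos: [0.6057, 0.0258, 0.0283]
tool_rot: [[0.994, 0.106, -0.0], [0.106, -0.994, 0.0], [-0.0, -0.0, -1.0]]
ft_force: [1.9, 0.6, 1.1]
finger_gap: 0.631
gripper_force: 47.5
```

```bash
python3 tilt.py | head -3
```

```text
old [(103, 13), (152, 45), (164, -23), (182, -41), (229, 33), (250, -35), (299, 11), (370, -40)]
now [(60, -26), (227, 51), (252, -31), (300, 13), (371, -38)]
grasp x,z mm -9.52151931361532 25.627092784762663 [1.90031527 0.55601366 1.09508184]
```

>>> drive_tool(
  series=[
    [0.001,0,0.004,0,0.4],
    [0.002,0,0.008,0,0.4],
    [0.003,0,0.012,0,0.4],
    [0.004,0,0.015,0,0.4],
    [0.004,0,0.015,0,0.4],
  ],
)

```text
time: 20.27
ee_pos: [0.6092, 0.0262, 0.0131]
tool_rot: [[0.994, 0.105, -0.001], [0.105, -0.994, 0.0], [-0.001, -0.0, -1.0]]
ft_force: [1.5, 0.6, 2.0]
finger_gap: 0.629
gripper_force: 48.0
```

>>> drive_tool(
  series=[
    [0.001,0,0.002,0,0.4],
    [0.001,0,0.004,0,0.4],
    [0.001,0,0.004,0,0.4],
  ],
)

```text
time: 20.65
ee_pos: [0.6106, 0.0263, 0.0094]
tool_rot: [[0.994, 0.105, -0.0], [0.105, -0.994, 0.0], [-0.0, -0.0, -1.0]]
ft_force: [1.8, -0.7, 0.5]
finger_gap: 0.634
gripper_force: 47.9
```

```bash
python3 tilt.py | head -3
```

```text
old [(103, 13), (152, 45), (164, -23), (182, -41), (229, 33), (250, -35), (299, 11), (370, -40)]
now [(70, -29), (216, 10), (225, 39), (248, -10), (250, -17), (304, 15), (371, -68)]
grasp x,z mm -4.668326780216715 6.689025821948809 [ 1.79476525 -0.67834535  0.53667278]
```

>>> drive_tool(
  series=[
    [0,0,0.001,0,0.4],
    [0,0,0.002,0,0.4],
    [0,0,0.003,0,0.4],
    [0,0,0.003,0,0.4],
  ],
)

```text
time: 21.2
ee_pos: [0.6107, 0.0264, 0.0065]
tool_rot: [[0.994, 0.105, 0.0], [0.105, -0.994, 0.0], [0.0, -0.0, -1.0]]
ft_force: [2.0, -0.4, 0.8]
finger_gap: 0.629
gripper_force: 47.8
```

>>> drive_tool(
  series=[
    [0,0,0.001,0,0.4],
    [0,0,0.002,0,0.4],
    [0,0,0.002,0,0.4],
  ],
)

```text
time: 21.58
ee_pos: [0.6108, 0.0264, 0.0059]
tool_rot: [[0.994, 0.106, 0.001], [0.106, -0.994, -0.0], [0.001, 0.0, -1.0]]
ft_force: [-3.0, -0.7, 16.1]
finger_gap: 0.633
gripper_force: 49.6
```

Firm contact: the handset is flat on the pad. Ease off 1 mm, open, rise and look.

>>> drive_tool(
  series=[
    [0,0,-0.001,0,0.4],
    [0,0,-0.001,0,0.7],
    [0,0,-0.001,0,0.8],
    [0,0,-0.001,0,1],
    [0,0,-0.001,0,1],
    [0,0,-0.001,0,1],
  ],
)

```text
time: 22.32
ee_pos: [0.6105, 0.0263, 0.0054]
tool_rot: [[0.994, 0.106, -0.0], [0.106, -0.994, -0.0], [-0.0, 0.0, -1.0]]
ft_force: [0.3, 0.8, 0.5]
finger_gap: 0.999
gripper_force: 0.0
```

>>> drive_tool(
  series=[
    [0,0,-0.02,0,1],
    [0,0,-0.05,0,1],
    [0,0,-0.09,0,1],
    [0,0,-0.13,0,1],
    [0,0,-0.17,0,1],
    [0,0,-0.19,0,1],
    [0,0,-0.19,0,1],
  ],
)

```text
time: 23.2
ee_pos: [0.6115, 0.0265, 0.1971]
tool_rot: [[0.994, 0.105, 0.003], [0.105, -0.994, 0.0], [0.003, 0.0, -1.0]]
ft_force: [0.9, 0.4, -0.1]
finger_gap: 1.0
gripper_force: 0.0
```

```bash
python3 look.py w9
python3 - <<'E'
from h import *
env.capture('scene'); im=env.capture('top')
for l in('tester_mid','pendant_mid'):
    a=env.mark_of('scene',l);b=env.mark_of('top',l)
    print(l,a and a[0],b and b[0])
    if a and b: print(tri(P('scene'),a[0]['centre'],P('top'),b[0]['centre']))
w=cv2.cvtColor(cv2.imread('pics/w9.png'),cv2.COLOR_BGR2RGB)
s=env.capture('scene')
save(cv2.resize(np.hstack([w[:,100:412],s[120:320,90:330].repeat(2,0)[:384].repeat(2,1)]),None,fx=1,fy=1),'f.png')
E
```

```text
23.2 [0.6115 0.0265 0.1971] yaw 0.10565994433142635
pendant_mid [256.3 192.1] 0.8 [0.5847 0.0236 0.04  ]
cradle [  1.7 153.2] 0.71 [0.587 0.304 0.   ]
tester_mid {'centre': [117.7, 214.6], 'score': 0.56} []
pendant_mid {'centre': [267.2, 212.0], 'score': 0.86} []
```

View pics/f.png

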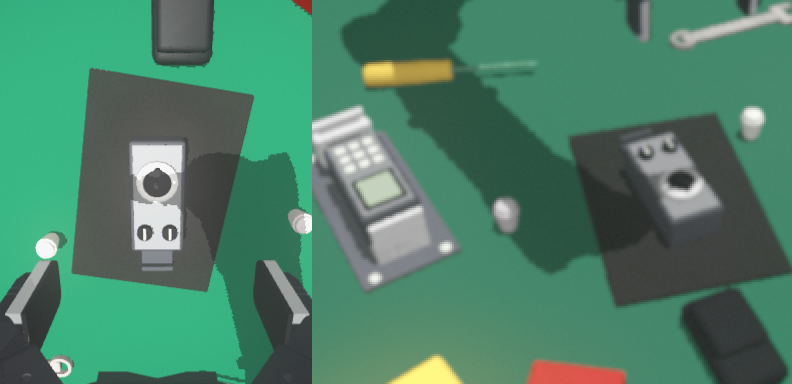

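The handset lies flat, wheel up, near the pad's middle. Its centre is about (0.58, 0.023) against the pad's (0.571, 0.022). The screen handset is untouched in its cradle and the gripper is clear.

```bash
python3 -c "
from station import env
print(env.finish_job())"
```

```text
the job is handed in; nothing more can be done
None
```

The wheel handset was tilted out of its cradle and laid flat, wheel up, about 10 mm from the pad's centre; the screen handset was left in its cradle, and the job was handed in about 24 s into the 40 s limit, with no verdict returned.

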